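# Unload the finished sample plate from the analyser

## Robot

A 6-joint arm with a two-finger parallel gripper is mounted at the origin on the work surface. World frame = base frame: x ahead of the robot, y to its left, z up, the work surface at z = 0. Lengths are in m, angles in rad, forces in N, time in s.
With the tool pointing down it reaches from about 0.35 to 0.95 m from the base axis. Payload 17.4 kg.
Tool frame: the origin (TCP) lies between the finger pads; the fingertips stand 8 mm ahead of it and the grasp point (between the pads) lies 11 mm behind it; z points along the fingers, y is the direction in which the jaws open and shut (so a half turn about z gives the same grasp; the last joint's range is limited). The gripper opens to 93 mm and grips with 3 to 60 N. Pads are 15 mm wide; open, the fingers measure 128 mm over their backs; the gripper's body (75 mm by 188 mm) begins 65 mm behind the grasp point.
Start: joints at [-0.038, 0.116, 1.442, -0, 1.584, -0.038], TCP at [0.675, -0, 0.227] pointing down, gripper open.
Joint ranges: [-2.83, 2.83], [-0.83, 2.19], [0.07, 2.5], [-1.14, 4.28], [0.01, 3], [-2.97, 2.97]. Speed limits (rad/s): [1.89, 1.89, 2.22, 3.14, 3.14, 3.14].

## Interface

Orientations are given as a unit quaternion [w, x, y, z].
In Python, from cell import sensors, eyes, ctrl gives the robot as it stands. The module is installed in compiled form; this text tells all that it offers.
- The arm moves only by the shell command python3 -m inch 'ROWS' [OPENING] [FORCE]. ROWS is JSON, one flat list of numbers, 6 for each row, row after row: the shift along the tool's x, y, z in m, then the turn, a rotation vector about the tool's x, y, z in rad. In form: [dx, dy, dz, ax, ay, az, dx, dy, dz, ax, ay, az, ...]. A call has 1 to 5 rows; each row shifts and turns the commanded pose from where the row before left it, along the tool's axes as they then stand; what a row does not reach is not made up. A row lasts 1/10 s, in which the tool goes at most 50 mm and 8.59 degrees, less where a joint would pass 70% of its speed; a pose out of reach is approached as far as the arm can. A call with a gripper value outside its range is refused whole. OPENING is the opening, from -1 (shut) to 1 (fully open), set as the call begins (- or left out, the last holds). The fingers move at their own pace and stop on an object; FORCE is the grip in N (left out, the last holds). Time passes only in rows, so rows that do not move let the fingers close. It gives the time, the measured TCP pose, the force and the opening at its end, in the units of the state.
- sensors.read_state(): the state, without advancing time (a new reading comes with each control period).
- eyes.capture(name): name is "scene" or "side" or "wrist"; returns the picture (480x640x3 uint8, red, green, blue); there is no depth.
- eyes.calibration(name): a dict with "intrinsics" (3x3 intrinsics, pixels), "R" (3x3) and "t" (3): a world point X has camera coordinates R X + t. Camera axes: x right, y down, z forward; pixel columns grow to the right and rows downward; lengths in m; the calibration is good to about 2 mm. The wrist camera is an equidistant fisheye: a pixel r from the principal point sees the ray r / f radians off the axis. A picture is of the moment at which its call begins: read the wrist's pose just before it. calibration takes no time and is no camera call; for the wrist camera it gives the pose at the moment of the call.
- ctrl.job_done(): hands the job in, once; it reports no verdict.
The state is a dict: "clock": time; "joint_positions": joint angles; "qd": joint speeds; "tau": joint torques, N m; "position": TCP position; "tool_rot": TCP orientation; "contact_force": force on the tool from outside, world axes, zero at the start; "torque": the same for the moment, N m; "opening": opening from 0.0 (shut) to 1.0 (fully open).
Only numpy, scipy, OpenCV 4.12 (cv2) and the standard library are available. Lean on these libraries where they do the work, as an engineer would, in place of code of your own. Each camera call takes 0.05 s, during which the arm holds its last target.

## Task

The blue sample plate in the analyser has been read. Take it by its grip tab, slide it forward from under the hood's lip, then lift it and set it down gently (do not drop it) flat on the green mat, centred and square with the mat, either end forward. Leave the orange plate home in its bay.

Things in the scene. Friction and masses are not known exactly. Their poses are not given: they have to be found in the camera images.
- blue_plate: Blue plate, 110 (x) x 62 (y) x 14 mm, 0.12 kg. Origin: centre of its underside, z up. Upright blue grip tab, 26 (x) x 12 mm (y), centred at x = -40 mm, its top 56 mm above the underside. Starts home in either bay, origin at analyser x = 1 to 5 mm, 8 mm above the table, tab in front of the hood. Slides freely on the deck; 60 mm forward frees it from the lip, at 80 mm it is still wholly on the deck.
- orange_plate: Orange plate, same shape, size and axes as the blue one, home in the analyser's other bay, where it stays.
- analyser: Fixed white analyser, 280 mm wide. Origin: on the table below the middle of the hood's front edge; -x: out of the bays; y along the edge. Bays at y = +-65 mm. Steel deck 8 mm high, x -140 to 64 mm. Hood over x 0 to 66 mm, underside 28 mm, top 48 mm above the table, 6 mm over the plates. Deck rails 8 mm high leave a plate 5 mm each side. Behind x = 64 mm: housing, 99 mm high with knobs.
- mat: Green flat mat with white border lines, fixed, 160 (x) x 120 (y) x 6 mm thick. Origin: centre of its underside, on the table; x along its long side, z up.
Not all that is in view belongs to the job. What is meant by the mat is not grey or red, and is the larger of those in its own colour.

How it is judged:
On the way:
1. the blue plate has been drawn forward at least 45 mm along its bay, still down on the deck under the lip (x of blue_plate in the frame of analyser below -0.042 m and z of blue_plate in the frame of analyser below 0.03 m).
At the end, for the whole second after the job is handed in: The blue plate lies flat and at rest on the mat, its centre within 25 mm of the mat's centre along each mat axis, its length within 0.22 rad (12 degrees) of the mat's long side, either way round; the orange plate is still home (moved less than 15 mm) (x of blue_plate in the frame of mat between -0.025 and 0.025 m and y of blue_plate in the frame of mat between -0.025 and 0.025 m and angle between the x axis of blue_plate and the x axis of mat, either way round below 0.22 rad and angle between blue_plate's own z axis and vertical below 0.08 rad and z of blue_plate in the frame of mat between 0.003 and 0.01 m and linear speed of blue_plate below 0.02 m/s and distance of orange_plate from where it was at the start of the episode below 0.015 m); the robot touches nothing.
It fails at once if the orange plate is moved more than 15 mm from its place (distance of orange_plate from where it was at the start of the episode above 0.015 m).
It fails at once if the blue plate is dropped (falls freely faster than 0.6 m/s, a drop of about 20 mm) (linear speed of blue_plate above 0.6 m/s and contact force between the fingers and blue_plate below 0.05 N).
It also fails if it takes over 45 s, if anything falls off the work surface, if the arm or the gripper's body presses on something with over 40 N, if the wrist force passes 120 N, or if a joint passes its speed limit or range.

## Working session

There is one attempt and no reset: what is moved stays moved. The work goes in short steps, Python scripts to look and compute and a shell command to move; the robot and the scene stay as the last step left them, time stands still between calls to the robot, and variables do not carry over. Pictures are saved under pics/ and viewed, and the job is handed in when it is done.

```bash
mkdir -p pics
python3 - <<'E'
from cell import sensors, eyes, ctrl
import cv2
s=sensors.read_state(); print(s)
for n in ("scene","side"):
    im=eyes.capture(n); cv2.imwrite(f"pics/{n}0.png",im[:,:,::-1])
    print(n,eyes.calibration(n))
E
```

```text
{'clock': 0.0, 'joint_positions': array([-3.77864491e-02,  1.16510095e-01,  1.44228297e+00, -1.38701836e-05,
        1.58397439e+00, -3.77850421e-02]), 'qd': array([-0.00052633, -0.00067902, -0.00018773,  0.00194396,  0.00055857,
       -0.00020683]), 'tau': array([-2.39607485e-03, -7.21266031e+01, -6.22611737e+01,  7.77577632e-02,
        2.38535833e-02, -2.17692599e-05]), 'position': array([6.74806965e-01, 3.42841616e-06, 2.25877915e-01]), 'tool_rot': array([-4.26034781e-04,  7.07107218e-01,  7.07106100e-01, -4.04453160e-04]), 'contact_force': array([-0.29726108, -0.20339059,  0.86552147]), 'torque': array([ 0.01000705, -0.00075938,  0.00468754]), 'opening': 1.003714424437516}
scene {'intrinsics': array([[520.15759069,   0.        , 317.48885105],
       [  0.        , 520.15759069, 236.72152061],
       [  0.        ,   0.        ,   1.        ]]), 'R': array([[ 0.52129946,  0.85316261, -0.01898519],
       [ 0.55514171, -0.35593124, -0.75175171],
       [-0.64812387,  0.38134829, -0.65917291]]), 't': array([-0.32315484, -0.25506304,  1.14148407])}
side {'intrinsics': array([[566.76322109,   0.        , 325.45688932],
       [  0.        , 566.76322109, 241.05370064],
       [  0.        ,   0.        ,   1.        ]]), 'R': array([[-0.90209436, -0.43151839, -0.00420017],
       [-0.3301356 ,  0.69635518, -0.63725971],
       [ 0.27791409, -0.57348177, -0.77063767]]), 't': array([0.51757919, 0.20315845, 1.00658864])}
```

View pics/scene0.png

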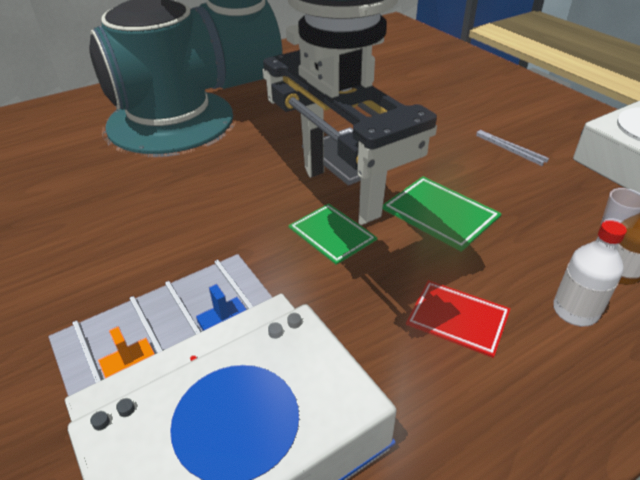

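View pics/side0.png

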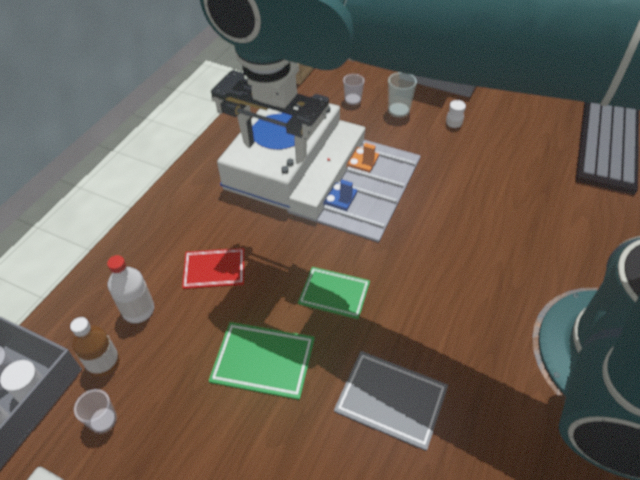

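Mat candidates:
- Large green: scene (445,211), side (262,360).
- Small green: scene (333,233), side (335,291).
- Red: scene (460,318).
- Grey: side (392,399).

The larger green one fits. The blue plate's tab is at scene (218,297) and side (347,190); the orange tab is at scene (117,342). I'll enlarge to confirm.

Run:
```python
import cv2,numpy as np
a=cv2.imread("pics/scene0.png");b=cv2.imread("pics/side0.png")
def c(im,x,y,w,h,k,n): cv2.imwrite(f"pics/{n}.png",cv2.resize(im[y:y+h,x:x+w],None,fx=k,fy=k,interpolation=cv2.INTER_CUBIC))
c(a,40,240,260,195,3,"c_an_scene")
c(b,280,120,160,120,5,"c_an_side")
c(b,190,260,200,150,4,"c_mat_side")
c(a,280,160,240,120,3,"c_mat_scene")
```

```text
(no output)
```

View pics/c_an_scene.png

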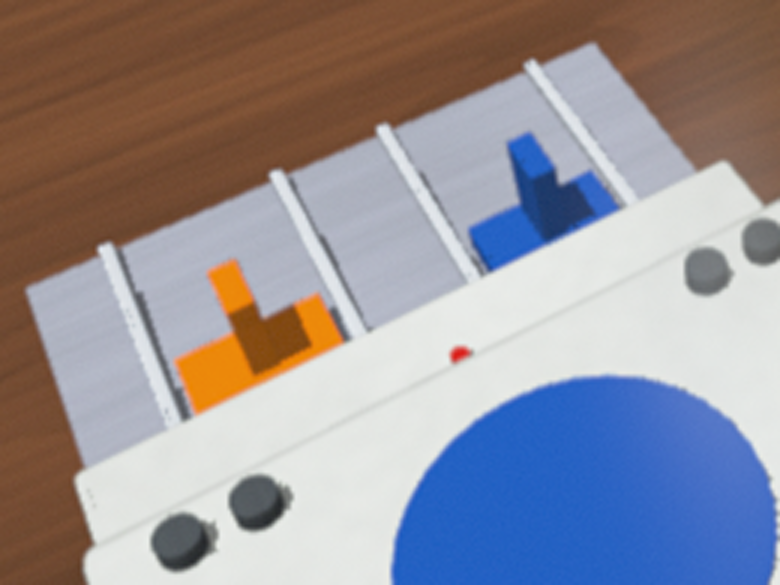

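View pics/c_an_side.png

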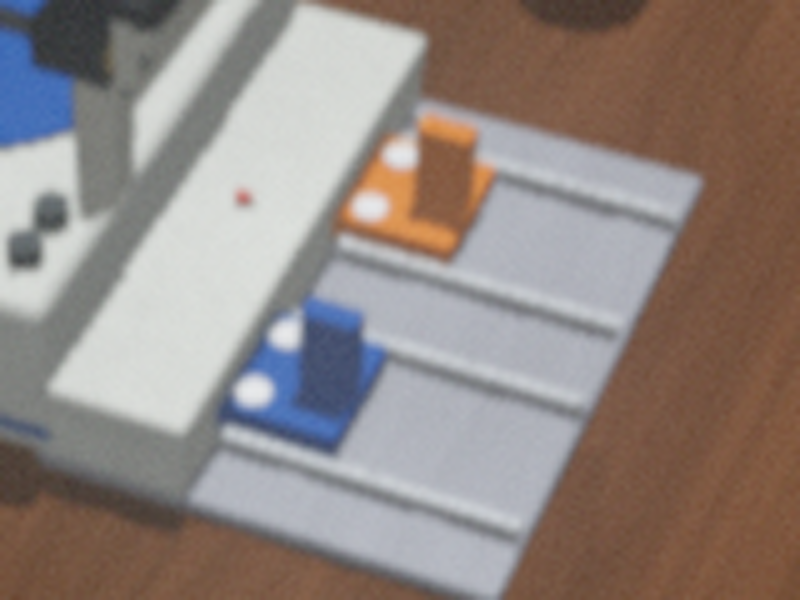

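View pics/c_mat_side.png

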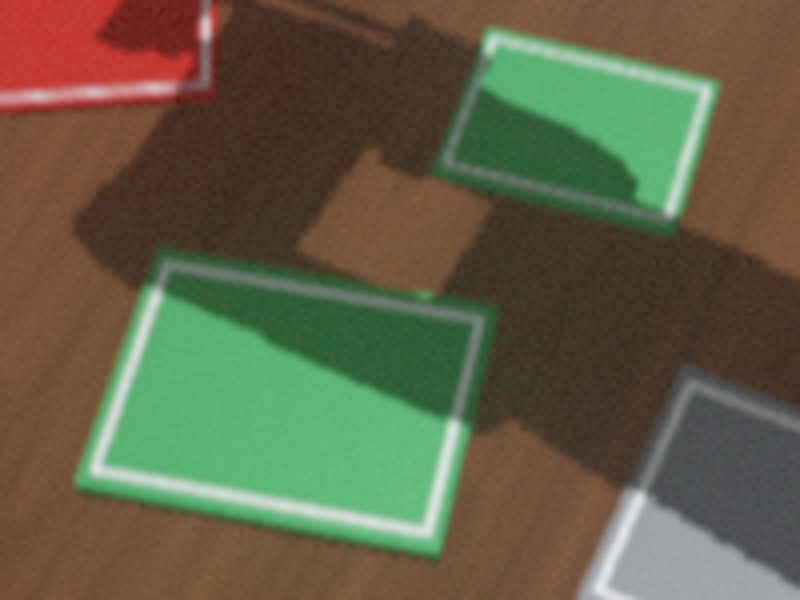

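View pics/c_mat_scene.png

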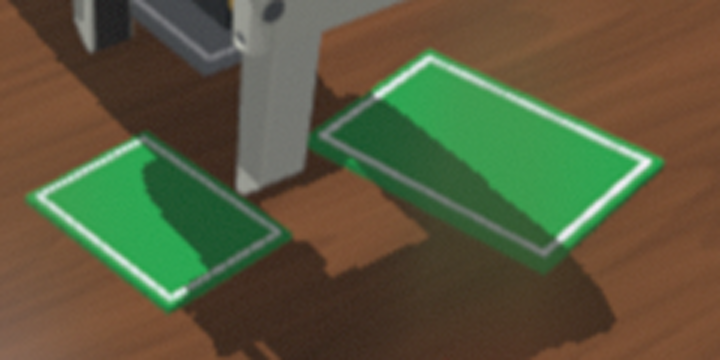

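The crops confirm it. The large green mat is clear of the small one, red and grey. The blue tab top is at about scene (217,292) and side (346.6,183). Next I'll compute the positions.

```bash
cat > h.py <<'E'
import numpy as np
from cell import eyes
C={n:eyes.calibration(n) for n in("scene","side")}
def ray(n,p,c=None):
    c=c or C[n];K=c["intrinsics"];d=c["R"].T@np.linalg.solve(K,[p[0],p[1],1.]);o=-c["R"].T@c["t"];return o,d
def pz(n,p,z):
    o,d=ray(n,p);return (o+d*(z-o[2])/d[2]).round(4)
def tri(p,q):
    A=[];b=[]
    for n,x in(("scene",p),("side",q)):
        o,d=ray(n,x);d/=np.linalg.norm(d);P=np.eye(3)-np.outer(d,d);A.append(P);b.append(P@o)
    return np.linalg.lstsq(np.vstack(A),np.hstack(b),rcond=None)[0].round(4)
E
python3 - <<'E'
from h import *
S=lambda x,y:(x/3+40,y/3+240)
D=lambda x,y:(x/5+280,y/5+120)
print("tabtop",pz("scene",S(531,155),.064),pz("side",D(333,314),.064),tri(S(531,155),D(333,314)))
for nm,n,ps in(("mat","side",[(229.5,323),(314.25,336.25),(300,398.75),(209.5,381.25)]),("mat","scene",[(423.3,176.7),(501.3,213.3),(461.7,250),(384,208.3)])):
    q=np.array([pz(n,p,.006) for p in ps]);print(n,q[:,:2].tolist(),q.mean(0))
print("deckfront side",pz("side",D(702,178),.008),pz("side",D(500,598),.008))
print("deckfront scene",pz("scene",S(27,290),.008),pz("scene",S(595,43),.008))
# rails top z .016 : side rail lowest and top
for a,b in(((225,430),(515,528)),((345,240),(615,327)),((385,345),(580,407)),((500,163),(672,216))):
    p,q=pz("side",D(*a),.016),pz("side",D(*b),.016);v=q-p;print("rail side",p,q,np.arctan2(v[1],v[0]))
for a,b in(((385,128),(478,275)),((530,65),(628,198)),((278,175),(358,330)),((105,245),(178,415))):
    p,q=pz("scene",S(*a),.016),pz("scene",S(*b),.016);v=q-p;print("rail scene",p,q,np.arctan2(v[1],v[0]))
E
```

```text
tabtop [ 0.5892 -0.1309  0.064 ] [ 0.5869 -0.1314  0.064 ] [ 0.5876 -0.1313  0.0632]
side [[0.6546, 0.2412], [0.501, 0.199], [0.4697, 0.3164], [0.6243, 0.355]] [0.5624 0.2779 0.006 ]
scene [[0.4729, 0.3169], [0.6255, 0.3562], [0.6572, 0.2381], [0.509, 0.2004]] [0.56615 0.2779  0.006  ]
deckfront side [ 0.4894 -0.3408  0.008 ] [ 0.4786 -0.0618  0.008 ]
deckfront scene [ 0.4918 -0.3381  0.008 ] [ 0.4817 -0.0584  0.008 ]
rail side [ 0.6188 -0.092   0.016 ] [ 0.4852 -0.0934  0.016 ] -3.1311139952173357
rail side [ 0.6205 -0.2225  0.016 ] [ 0.4893 -0.2225  0.016 ] 3.141592653589793
rail side [ 0.5771 -0.1685  0.016 ] [ 0.4858 -0.1701  0.016 ] -3.124069803244819
rail side [ 0.5762 -0.3014  0.016 ] [ 0.4911 -0.3014  0.016 ] 3.141592653589793
rail scene [ 0.4901 -0.1717  0.016 ] [ 0.5976 -0.167   0.016 ] 0.04369310433237797
rail scene [ 0.4872 -0.0955  0.016 ] [ 0.5927 -0.0923  0.016 ] 0.03032245679367763
rail scene [ 0.4923 -0.2242  0.016 ] [ 0.5979 -0.2211  0.016 ] 0.029347632158424817
rail scene [ 0.4922 -0.3023  0.016 ] [ 0.5996 -0.2966  0.016 ] 0.053022879791056424
```

Blue tab: (0.588, -0.131), analyser yaw about 0.037. Mat: (0.5645, 0.278), yaw about 0.253. First I'll turn the tool so the jaws lie along the analyser's y axis, with tool x pointing out of the bay.

```bash
python3 -m inch '[0,0,0,0,0,-0.146,0,0,0,0,0,-0.146,0,0,0,0,0,-0.146,0,0,0,0,0,-0.146,0,0,0,0,0,-0.146]' 0.5 20
python3 -m inch '[0,0,0,0,0,-0.146,0,0,0,0,0,-0.146,0,0,0,0,0,-0.146,0,0,0,0,0,-0.146,0,0,0,0,0,-0.146]'
python3 -m inch '[0,0,0,0,0,-0.146,0.02,-0.03,0,0,0,0,0.023,-0.035,0,0,0,0,0.023,-0.035,0,0,0,0,0.022,-0.027,0,0,0,0]'
python3 -m inch '[0,0,0,0,0,0,0,0,0,0,0,0]'
```

```text
clock: 0.6
position: [0.6749, -0.0, 0.2262]
tool_rot: [-0.0, 0.405, 0.914, -0.0]
contact_force: [-0.1, 0.2, 0.2]
opening: 0.752
clock: 1.1
position: [0.6749, -0.0, 0.2262]
tool_rot: [-0.0, 0.052, 0.999, -0.0]
contact_force: [0.7, -0.6, -0.8]
opening: 0.748
clock: 1.6
position: [0.5904, -0.1315, 0.2262]
tool_rot: [-0.0, -0.017, 1.0, -0.0]
contact_force: [0.5, -0.5, 0.6]
opening: 0.746
clock: 1.8
position: [0.5913, -0.1304, 0.2266]
tool_rot: [0.0, -0.017, 1.0, 0.0]
contact_force: [1.0, -0.1, 0.2]
opening: 0.754
```

Run:
```python
from h import *
import cv2
c=eyes.calibration("wrist");im=eyes.capture("wrist");cv2.imwrite("pics/w1.png",im[:,:,::-1])
def proj(X):
    p=c["R"]@np.array(X)+c["t"];th=np.arctan2(np.hypot(p[0],p[1]),p[2]);K=c["intrinsics"];u=p[:2]/np.hypot(p[0],p[1])*th
    return (K[0,0]*u+K[:2,2]).round(1)
print(K:=c["intrinsics"][0,0],proj([.588,-.131,.064]))
```

```text
371.64829954431775 [326.6 221.2]
```

View pics/w1.png

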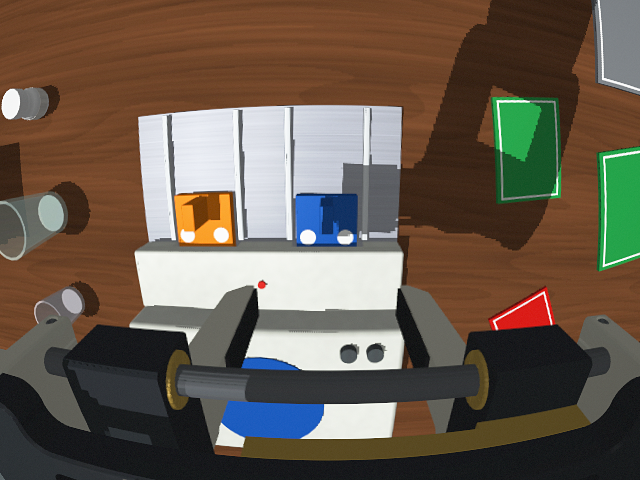

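Run:
```python
import cv2
b=cv2.imread("pics/w1.png")[180:260,275:375]
cv2.imwrite("pics/w1c.png",cv2.resize(b,None,fx=7,fy=7,interpolation=cv2.INTER_CUBIC))
```

```text
(no output)
```

View pics/w1c.png

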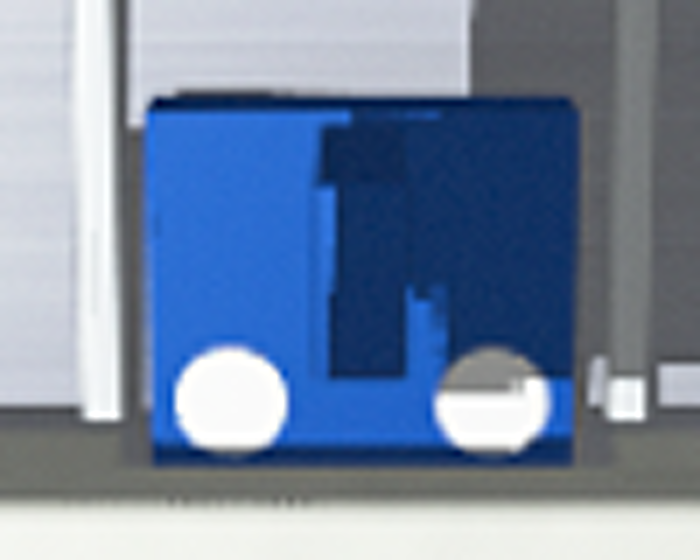

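The wrist view shows the tab top at about (326,219) against a prediction of (326.6,221), so they agree within 2 mm. Moving down.

```bash
python3 -m inch '[0.003,0,0.03,0,0,0,0,0,0.04,0,0,0,0,0,0.04,0,0,0,0,0,0.03,0,0,0,0,0,0.02,0,0,0]'
python3 -m inch '[0,0,0.014,0,0,0,0,0,0.01,0,0,0,0,0,0.004,0,0,0,0,0,0,0,0,0]'
python3 - <<'E'
from cell import eyes
import cv2
im=eyes.capture("side");cv2.imwrite("pics/s2.png",cv2.resize(im[100:260,240:460,::-1],None,fx=3.5,fy=3.5,interpolation=cv2.INTER_CUBIC))
E
```

```text
clock: 2.35
position: [0.5882, -0.1287, 0.0637]
tool_rot: [-0.001, -0.018, 1.0, 0.0]
contact_force: [-0.5, 0.7, -0.1]
opening: 0.752
clock: 2.75
position: [0.5888, -0.13, 0.0388]
tool_rot: [0.0, -0.018, 1.0, -0.0]
contact_force: [0.1, -0.5, -0.1]
opening: 0.749
```

View pics/s2.png

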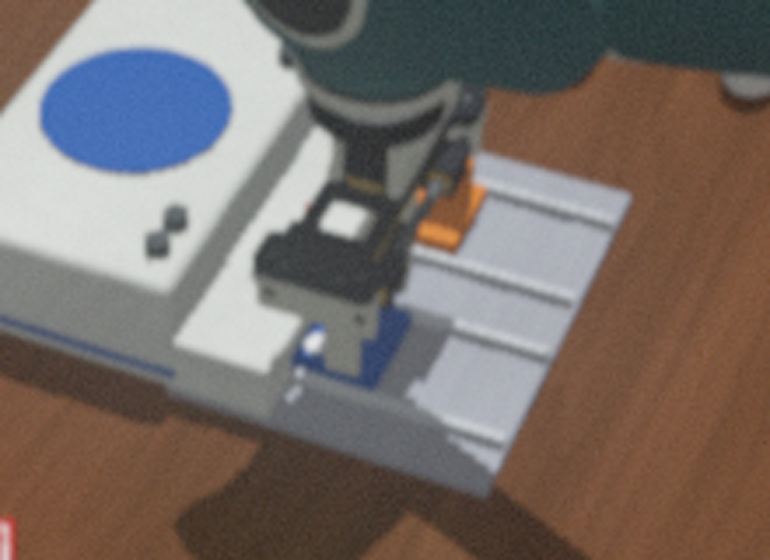

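The fingers straddle the blue tab at crop (350,340), clear of the hood. Closing.

```bash
python3 -m inch '[0,0,0,0,0,0,0,0,0,0,0,0,0,0,0,0,0,0,0,0,0,0,0,0,0,0,0,0,0,0]' -1 30
python3 -m inch '[0,0,0,0,0,0,0,0,0,0,0,0,0,0,0,0,0,0]'
```

```text
clock: 3.3
position: [0.5885, -0.1302, 0.0388]
tool_rot: [0.0, -0.018, 1.0, -0.0]
contact_force: [1.2, -0.0, 0.4]
opening: 0.366
clock: 3.6
position: [0.5885, -0.1302, 0.0386]
tool_rot: [-0.0, -0.018, 1.0, -0.0]
contact_force: [0.1, -0.1, 1.0]
opening: 0.126
```

Opening 0.126 is about 12 mm, so the tab is held. Slide forward.

```bash
python3 -m inch '[0.01,0,0,0,0,0,0.015,0,0,0,0,0,0.015,0,0,0,0,0,0.015,0,0,0,0,0,0.012,0,0,0,0,0]'
python3 -m inch '[0.005,0,0,0,0,0,0,0,0,0,0,0,0,0,0,0,0,0]'
python3 - <<'E'
from cell import eyes
import cv2
im=eyes.capture("side");cv2.imwrite("pics/s3.png",cv2.resize(im[100:260,240:460,::-1],None,fx=3.5,fy=3.5,interpolation=cv2.INTER_CUBIC))
E
```

```text
clock: 4.1
position: [0.5204, -0.1325, 0.0387]
tool_rot: [0.0, -0.018, 1.0, -0.0]
contact_force: [0.1, -0.6, -0.1]
opening: 0.128
clock: 4.4
position: [0.5167, -0.1327, 0.0387]
tool_rot: [0.0, -0.018, 1.0, -0.0]
contact_force: [0.9, 0.0, -0.9]
opening: 0.127
```

View pics/s3.png

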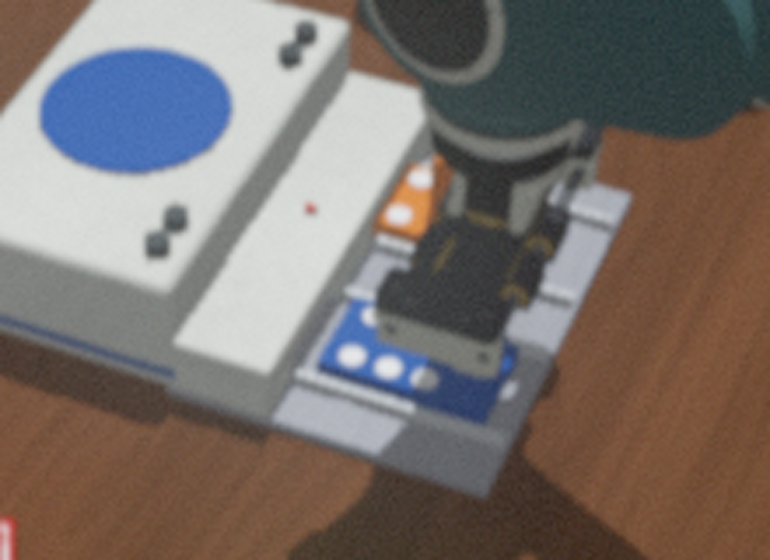

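Drawn 72 mm forward and clear of the hood, with orange still home. Lift with a firmer grip.

```bash
python3 -m inch '[0,0,-0.005,0,0,0,0,0,-0.01,0,0,0,0,0,-0.015,0,0,0,0,0,-0.02,0,0,0,0,0,-0.02,0,0,0]' - 45
python3 -m inch '[0,0.005,-0.01,0,0,0,0,0.01,0,0,0,0,0,0.02,0,0,0,0,-0.005,0.03,0,0,0,0,-0.005,0.03,0,0,0,0]'
python3 -m inch '[-0.005,0.03,0,0,0,0,-0.005,0.03,0,0,0,0,-0.0035,0.03,0,0,0,0,0,0.03,0,0,0,0,0,0.03,0,0,0,0]'
python3 -m inch '[0,0.03,0,0,0,0,0,0.03,0,0,0,0,0,0.03,0,0,0,0,0,0.03,0,0,0,0,0,0.02,0,0,0,0]'
python3 -m inch '[0,0.015,0,0,0,-0.04,0,0,0,0,0,-0.08,0,0,0,0,0,-0.07,0,0,0,0,0,-0.027,0,0,0,0,0,0]'
python3 - <<'E'
from cell import eyes
import cv2
for n in("scene","side"):
    im=eyes.capture(n);cv2.imwrite(f"pics/{n}4.png",im[:,:,::-1])
E
```

```text
clock: 4.95
position: [0.5168, -0.1327, 0.1107]
tool_rot: [0.0, -0.018, 1.0, -0.0]
contact_force: [-0.0, -0.5, -0.7]
opening: 0.122
clock: 5.45
position: [0.5227, -0.0358, 0.1179]
tool_rot: [-0.0, -0.017, 1.0, 0.0]
contact_force: [0.7, -0.4, -0.3]
opening: 0.124
clock: 5.95
position: [0.5306, 0.1149, 0.1177]
tool_rot: [-0.001, -0.018, 1.0, -0.0]
contact_force: [0.6, 0.2, -1.2]
opening: 0.127
clock: 6.45
position: [0.5254, 0.2552, 0.1177]
tool_rot: [-0.001, -0.018, 1.0, -0.0]
contact_force: [-0.3, -0.2, -0.1]
opening: 0.124
clock: 6.95
position: [0.5257, 0.2679, 0.1183]
tool_rot: [-0.0, -0.126, 0.992, -0.0]
contact_force: [0.1, -0.5, -0.5]
opening: 0.126
```

View pics/scene4.png

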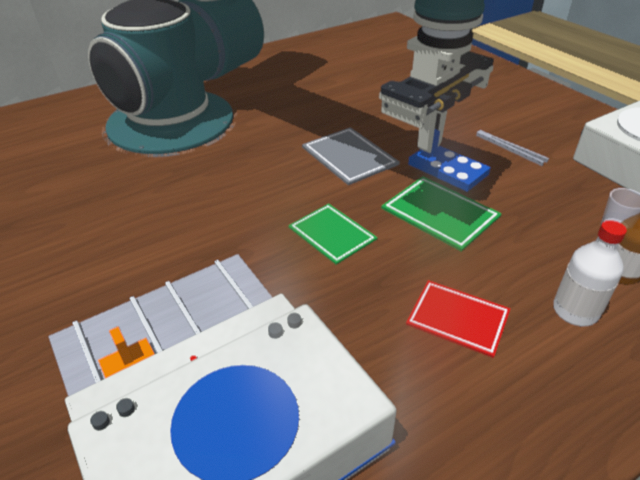

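View pics/side4.png

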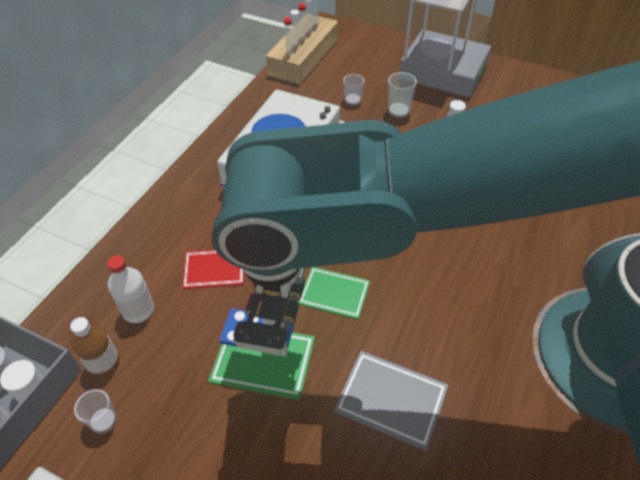

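The plate hangs level at scene (450,165) above the large green mat, and orange is home. Lower most of the way and check.

```bash
python3 -m inch '[0,0,0.012,0,0,0,0,0,0.02,0,0,0,0,0,0.02,0,0,0,0,0,0.013,0,0,0,0,0,0.007,0,0,0]'
python3 -m inch '[0,0,0.003,0,0,0,0,0,0,0,0,0]'
python3 - <<'E'
from cell import eyes
import cv2
for n,(x,y,w,h) in{"scene":(350,120,180,140),"side":(190,270,180,140)}.items():
    im=eyes.capture(n);cv2.imwrite(f"pics/{n}5.png",cv2.resize(im[y:y+h,x:x+w,::-1],None,fx=4,fy=4,interpolation=cv2.INTER_CUBIC))
E
```

```text
clock: 7.55
position: [0.5254, 0.2676, 0.0449]
tool_rot: [-0.001, -0.126, 0.992, -0.0]
contact_force: [0.1, -0.3, -0.3]
opening: 0.125
clock: 7.75
position: [0.5261, 0.2679, 0.0437]
tool_rot: [0.0, -0.126, 0.992, 0.0]
contact_force: [-0.3, 0.8, -0.8]
opening: 0.123
```

View pics/scene5.png

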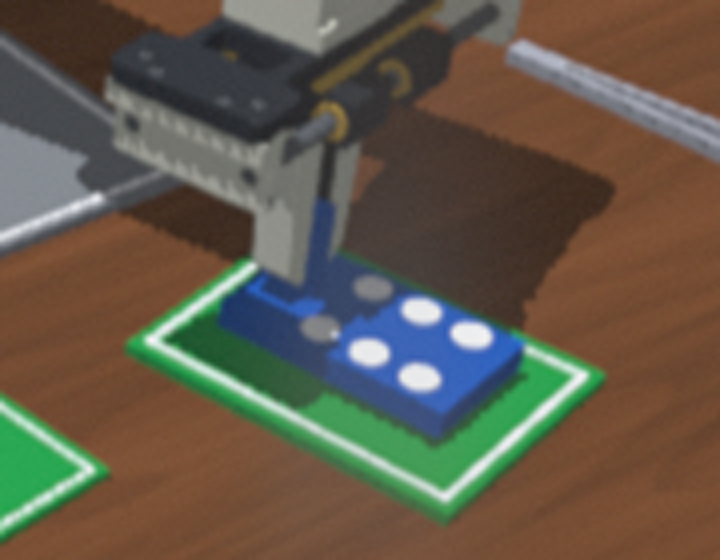

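View pics/side5.png

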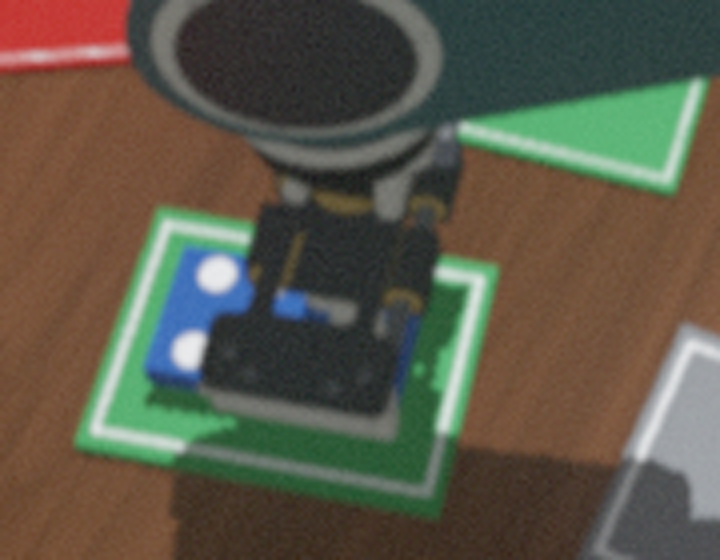

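The plate hovers about 7 mm over the mat, centred and parallel to the border in both views. Ease it down until contact.

```bash
python3 -m inch '[0,0,0.002,0,0,0,0,0,0.002,0,0,0,0,0,0.0015,0,0,0,0,0,0.0015,0,0,0,0,0,0,0,0,0]'
python3 -m inch '[0,0,0.0005,0,0,0,0,0,0,0,0,0]'
```

```text
clock: 8.35
position: [0.526, 0.2679, 0.0367]
tool_rot: [0.0, -0.126, 0.992, 0.0]
contact_force: [-0.4, -0.2, -1.5]
opening: 0.125
clock: 8.55
position: [0.526, 0.2679, 0.0366]
tool_rot: [0.0, -0.126, 0.992, 0.0]
contact_force: [-3.5, -1.0, 5.8]
opening: 0.123
```

Contact (5.8 N up). Release and back off.

```bash
python3 -m inch '[0,0,0,0,0,0,0,0,0,0,0,0,0,0,0,0,0,0,0,0,0,0,0,0,0,0,0,0,0,0]' 0.4
python3 -m inch '[0,0,-0.01,0,0,0,0,0,-0.02,0,0,0,0,0,-0.03,0,0,0,0,0,-0.04,0,0,0,0,0,-0.04,0,0,0]'
python3 -m inch '[-0.02,0,-0.03,0,0,0,0,-0.04,0,0,0,0,0,-0.05,0,0,0,0,0,-0.05,0,0,0,0,0,-0.03,0,0,0,0]'
python3 -m inch '[0,0,0,0,0,0,0,0,0,0,0,0]'
python3 - <<'E'
from cell import eyes
import cv2
for n,(x,y,w,h) in{"scene":(350,120,180,140),"side":(190,270,180,140)}.items():
    im=eyes.capture(n);cv2.imwrite(f"pics/{n}6f.png",im[:,:,::-1]);cv2.imwrite(f"pics/{n}6.png",cv2.resize(im[y:y+h,x:x+w,::-1],None,fx=4,fy=4,interpolation=cv2.INTER_CUBIC))
E
```

```text
clock: 9.05
position: [0.526, 0.2679, 0.0361]
tool_rot: [0.0, -0.126, 0.992, -0.0]
contact_force: [0.5, -0.5, 0.1]
opening: 0.507
clock: 9.55
position: [0.5257, 0.2678, 0.1783]
tool_rot: [-0.0, -0.126, 0.992, -0.0]
contact_force: [0.8, 0.2, 0.4]
opening: 0.702
clock: 10.05
position: [0.5882, 0.1054, 0.2072]
tool_rot: [0.0, -0.125, 0.992, -0.0]
contact_force: [-0.2, 0.7, 0.2]
opening: 0.698
clock: 10.25
position: [0.5878, 0.1079, 0.2068]
tool_rot: [0.0, -0.125, 0.992, 0.0]
contact_force: [0.5, -0.3, 0.1]
opening: 0.699
```

View pics/scene6f.png

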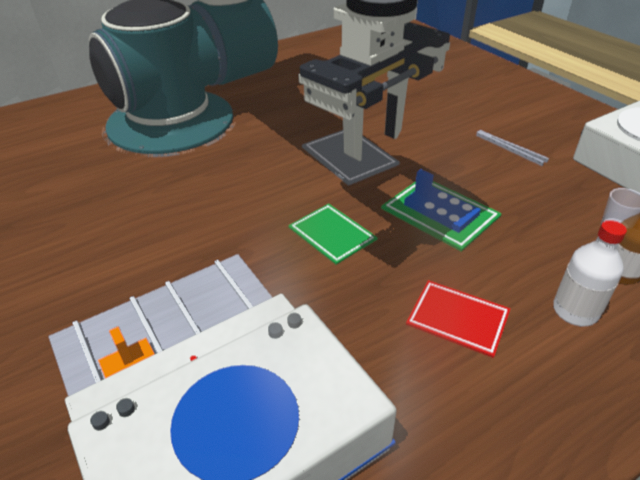

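View pics/side6.png

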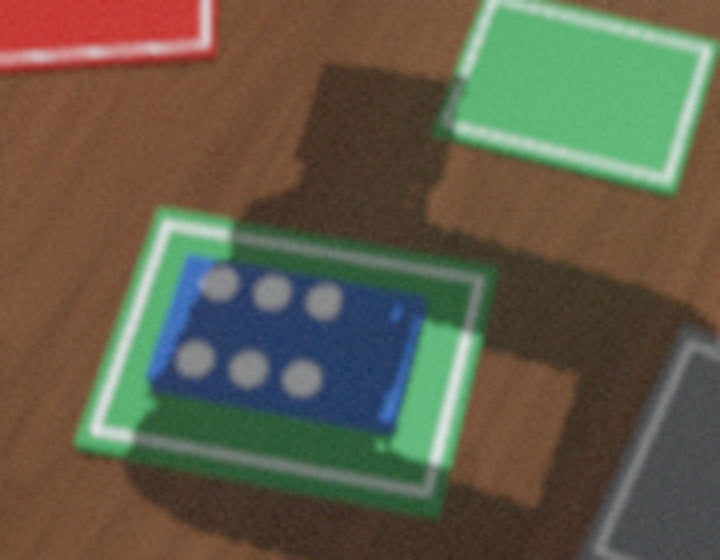

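View pics/scene6.png

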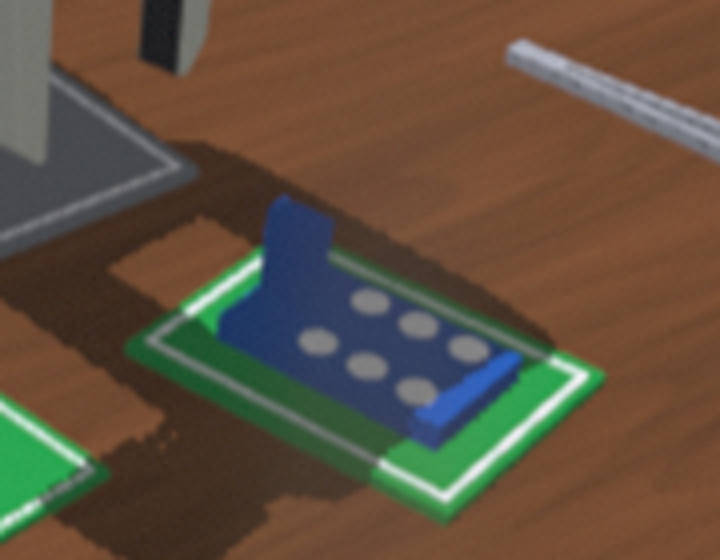

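The plate lies flat on the large green mat. I'll do one numeric check before handing in.

Run:
```python
from h import *
q=np.array([pz("side",(x/4+190,y/4+270),.02) for x,y in((190,255),(427,297),(392,425),(152,378))])
print(q,q.mean(0)-[.5645,.2779,0],[np.arctan2(*(a-b)[1::-1]) for a,b in((q[0],q[1]),(q[3],q[2]))])
```

```text
[[0.6236 0.2606 0.02  ]
 [0.518  0.2339 0.02  ]
 [0.5032 0.2947 0.02  ]
 [0.6069 0.3197 0.02  ]] [-0.001575 -0.000675  0.02    ] [np.float64(0.2476506674558683), np.float64(0.23656594663777092)]
```

```bash
python3 -c "
from cell import ctrl
print(ctrl.job_done())"
```

```text
the job is handed in; nothing more can be done
None
```

The blue plate is on the large green mat and the job is handed in, at about 10.3 s on the clock. No verdict was reported.

- **Moves:** I gripped the blue plate by its tab and slid it about 72 mm forward along the deck. I then lifted it, lowered it onto the mat until contact (5.8 N), released it and backed the gripper off.
- **Plate on the mat:** The last side view puts its centre within about 2 mm of the mat's centre, its length within about 0.02 rad of the mat's long side, and lying flat.
- **Orange plate and gripper:** The orange plate looks unmoved in its bay; I judged that by eye. The gripper is clear of everything, with no contact force.

No check failed or disagreed.

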